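# Pack the press setting kit into its case and lock the hold-down

### The job

Pack the three loose parts of the setting kit into their small grey steel case and lock them in: they only fit one way, with the foot of the angle plate flat on the case floor and its upright against the end away from the toggle clamp, the V-block sitting on that foot, V upwards and groove along the case, and the nosed block standing on the floor at the clamp end with its nose lapping over the V-block. With all three fully home, push the black clamp handle down until it snaps over centre and stays down by itself. Leave the tools and other things on the bench where they are.

Things in the scene. Friction and masses are not known exactly. Their poses are not given: they have to be found in the camera images.
- case_floor (a point): Centre of the grey steel case's inner floor; x runs along the case to the toggle clamp, z up. Inside 95 mm long (x -47.5 to 47.5), 48 mm wide. Side walls low: 15 mm over this floor with their flared lips, so parts are held by their 44 mm width above them. End walls 45 mm high, 34 mm wide above the lowest 10 mm. The open clamp's arm stands at x 75 to 125, up to 145 mm over this floor.
- case: The same case, fixed to the bench; origin on the bench, 10 mm under the inner floor, same axes. Packed: angle plate about 1 mm from the -x end wall; V-block on its foot, centre at x about -9 mm; nosed block centre at x about +17.5 mm. Spare length in all 5 mm, width 4 mm. A control box 242 mm tall stands to the left of the parts (world x over 0.52, y -0.02 to 0.12).
- angle_plate_upright (a point): Angle plate: light grey metal L, 44 mm wide (y), about 0.3 kg, standing on its foot, which is 64 mm long and 10 mm thick. Upright 10 mm thick, 56 mm high, at the foot's -x end. This point: middle of the upright, 28 mm above the underside; from it the foot runs 59 mm to +x. Grip it across the upright's 44 mm. Packed, its x points along the case's x.
- vee_block_center (a point): V-block: grey steel, 50 mm (x, along the groove) by 44 mm (y) by 32 mm high, about 0.42 kg, groove upwards; this point is its centre, 16 mm up. Grip it across the 44 mm; packed with its groove along the case, either way round.
- nose_block_center (a point): Nosed block: steel, 56 long (x) x 44 wide (y) x 56 mm high, 0.5 kg. This point: centre of that outline, 28 mm up. Its body fills x 2 to 28 mm over the full height, lower edges bevelled 3 mm; the nose, the top 12 mm only, runs from x 2 to -28 mm. Centre of mass at x +8 mm. Grip it across 44 mm. Packed, its x points along the case's x; the nose clears the V-block by 2 mm.
- clamp_handle (a joint): Toggle-clamp handle angle, rad: 0 open (raised 0.70 above level, pointing along the case's +x), grows as it is pushed down. A spring pushes it open up to over-centre at 0.68, then pulls it down and holds it: about 0.86 with the pad on a seated nosed block (stop 0.90). Needs about 6 to 10 N on the grip. The clamp arm swings over with it onto the nosed block's top.
- handle_pivot (a point): The handle's hinge axis (along the case's y), fixed on the case at x 108 mm, 48 mm above the inner floor; axes as the case. The handle is straight: its black round grip, 16 mm thick, runs from 32 to 105 mm from this axis.
- handle_grip (a point): Point on the middle line of the black grip, 75 mm from the hinge axis, moving with the handle; the grip's surface is 8 mm from it.
- caliper: Bystander, to be left alone: steel vernier caliper, 66x208x7 mm, lying flat; origin at the centre of its underside.
- oil_bottle: Bystander, to be left alone: white oiler bottle with a red nozzle, 40 mm across, 130 mm tall, standing; origin at the centre of its underside.
- punch: Bystander, to be left alone: spare steel punch standing on its flange, 22 mm across, 54 mm tall; origin at the centre of its underside.
- steel_collar: Bystander, to be left alone: bright steel collar, 36 mm across, 16 mm high; origin at the centre of its underside.
There are look-alikes about, which are no part of the job. What is shaped like the part that bears vee_block_center but green or pink is not meant.

How it is judged:
By the outcome, as a careful person would: the job done as asked, in the order asked, and still so for the second after the job is handed in, with the robot touching nothing.
It also fails if it takes over 72 s, if anything falls off the work surface, if the arm or the gripper's body presses on something with over 40 N, if the wrist force passes 120 N, or if a joint passes its speed limit or range.

### The arm

A 6-joint arm with a two-finger parallel gripper is mounted at the origin on a cart in front of the work surface, level with it; the furniture and walls round the work are solid. World frame = base frame: x ahead of the robot, y to its left, z up, the work surface at z = 0. Lengths are in m, angles in rad, forces in N, time in s.
With the tool pointing down it reaches from about 0.35 to 0.775 m from the base axis. Payload 5.5 kg.
Tool frame: the origin (TCP) lies at the centre of the arm's flange, where the gripper is bolted on; the fingertips stand 173 mm ahead of it and the grasp point (between the pads) lies 155 mm ahead of it (arm.grasp_offset is the distance from the TCP to the grasp point, in m); z points along the fingers, y is the line along which they close (so a half turn about z gives the same grasp; the last joint's range is limited). The gripper opens to 85 mm and grips with 20 to 120 N. Pads are 22 mm wide; open, the fingers measure 114 mm over their backs; the gripper's body (76 mm by 85 mm) begins 54 mm behind the grasp point. The pads swing forward as they close: fully open they stand 13 mm farther back than shut.
Start: joints at [0.966, 0.313, 0.046, 1.304, 0, 1.431], TCP at [0.258, 0.514, 0.405] pointing down, gripper open.
Joint ranges: [-2.76, 2.76], [-0.86, 1.69], [-1.03, 1.26], [-2.2, 2.34], [-1.47, 1.5], [-3.14, 3.14]. Speed limits (rad/s): [2.57, 2.57, 3.14, 3.14, 3.14, 3.14].

### API

Orientations are given as a 3x3 rotation matrix whose columns are the frame's x, y, z axes.
In Python, from cell import arm gives the robot as it stands. The module is installed in compiled form; this text tells all that it offers.
- The arm moves only by the tool apply_moves, never from a script. Its argument "targets" is a list of rows, each a list of 3 entries, a list of its own where there are three numbers: the shift along the tool's x, y, z in cm, then the turn about the tool's z in rad, then the gripper command: -1 is shut, 1 is fully open, values between are in proportion. A call has exactly 8 rows; each row is the pose to reach, as a shift and turn from the pose commanded when the call began, along the tool's axes at that moment; what a row does not reach only later rows make up. A row lasts 1/8 s, in which the tool goes at most 62.5 mm and 10.7 degrees, less where a joint would pass 70% of its speed; a pose out of reach is approached as far as the arm can. A call with a gripper value outside its range is refused whole. The fingers move at their own pace and stop on an object; "grip_force" is the grip in N (left out, the last holds). Time passes only in rows, so rows that repeat a pose let the fingers close, or fill a call up. It gives the time, the measured TCP pose, the force, the opening and the grip force at its end, in the units of the state.
- arm.get_state(): the state, without advancing time (a new reading comes with each control period).
- arm.grab_frame(name): name is "scene" or "top" or "wrist"; returns a dict with "image" (420x560x3 uint8, blue, green, red), "fovy" (degrees; the focal length in pixels is half the picture's height over the tangent of half this angle, whatever the lens; pixels are square), "cx", "cy" (the principal point, pixels), "k1" (the pictures are not rectified: a ray, as slopes to the right and down, at radius r is drawn at 1 + k1 r^2 times it, then the intrinsics apply), "R" (3x3) and "t" (3): a world point X has camera coordinates R X + t. Camera axes: x right, y down, z forward; pixel columns grow to the right and rows downward; lengths in m; the calibration is good to about 2 mm. A picture is of the moment at which its call begins. There is no depth.
- arm.job_done(): hands the job in; it is judged then, once.
Trained networks look in a picture, given as the dict that the camera call returned (one of the last four; its "shot" number tells which), for a name from the list of things; names that differ only in an ending like _2 or _b are one class to them, and where a whole thing is asked for, a point or a joint stands for the part that bears it (a point fixed in the world has none). Each returns a list of dicts, best first, with "conf" (0 to 1); they miss things now and then, are a little off and sometimes report something else, mostly with a low value. They report only what shows in the picture. A call takes as long as a camera call. They do not tell look-alikes from the thing itself.
- arm.search_frame(picture, query): "at" ([column, row] in pixels, amid what is visible of it).
The state is a dict: "time_s": time; "q": joint angles; "joint_velocities": joint speeds; "tau": joint torques, N m; "tcp_pos": TCP position; "ee_rot": TCP orientation; "force": force on the tool from outside, world axes, zero at the start; "wrist_torque": the same for the moment, N m; "gripper_width": opening from 0.0 (shut) to 1.0 (fully open); "gripper_force": force on a finger pad.
Only numpy, scipy, OpenCV 4.12 (cv2) and the standard library are available. Lean on these libraries where they do the work, as an engineer would, in place of code of your own. Each camera call takes 0.05 s, during which the arm holds its last target. There are 200 camera calls.

## Working session

There is one attempt and no reset: what is moved stays moved. The work goes in short steps, Python scripts to look and compute and a tool call to move; the robot and the scene stay as the last step left them, time stands still between calls to the robot, and variables do not carry over. Pictures are saved under pics/ and viewed, at most 10 in all, crops included, and the job is handed in when it is done.

Besides the shell and the picture viewer there is one more tool, called by a JSON object that holds its "name" and its "arguments", one argument or row to a line. apply_moves: Moves the arm, as the interface text tells. Its arguments: {"type":"object","properties":{"targets":{"type":"array"},"grip_force":{"type":"number"}},"required":["targets"]}

```bash
mkdir -p pics; cat > h.py <<'E'
import numpy as np, cv2
from cell import arm
def K(p):
    h=p["image"].shape[0]; f=h/2/np.tan(np.radians(p["fovy"])/2)
    return np.array([[f,0,p["cx"]],[0,f,p["cy"]],[0,0,1]]), np.array([p["k1"],0,0,0,0.])
def proj(p,X):
    k,d=K(p); R=np.array(p["R"],float); t=np.array(p["t"],float)
    return cv2.projectPoints(np.array(X,float).reshape(-1,3),cv2.Rodrigues(R)[0],t,k,d)[0].reshape(-1,2)
def ray(p,uv):
    k,d=K(p); n=cv2.undistortPoints(np.array(uv,float).reshape(-1,1,2),k,d).reshape(-1,2)
    R=np.array(p["R"],float); t=np.array(p["t"],float)
    D=np.c_[n,np.ones(len(n))]@R; return -R.T@t, D
def onz(p,uv,z):
    c,D=ray(p,uv); s=(z-c[2])/D[:,2]; return c+s[:,None]*D
E
python3 - <<'E'
from h import *
ps={}
s=arm.get_state(); print(s["time_s"],s["tcp_pos"],np.round(s["ee_rot"],3).tolist(),s["gripper_width"], arm.grasp_offset)
z=dict(case_floor=.01,angle_plate_upright=.028,vee_block_center=.016,nose_block_center=.028,handle_pivot=.058,handle_grip=.106,caliper=.003,oil_bottle=.06,punch=.027,steel_collar=.008)
for n in ["scene","top"]:
    p=arm.grab_frame(n); cv2.imwrite(f"pics/{n}0.png",p["image"]); print(n,np.round(-np.array(p["R"]).T@p["t"],3),p["fovy"])
    for q in z:
        for r in arm.search_frame(p,q)[:4]:
            print(q,round(r["conf"],2),np.round(r["at"]),np.round(onz(p,[r["at"]],z[q])[0],3))
E
```

```text
0.0 [0.25763516 0.51382361 0.4037972 ] [[-0.894, 0.448, -0.001], [0.448, 0.894, -0.002], [0.0, -0.002, -1.0]] 0.999742056091821 0.1547
scene [-0.23  -0.646  0.604] 56.42092989488327
case_floor 0.87 [344. 285.] [ 0.491 -0.321  0.01 ]
angle_plate_upright 0.71 [260. 260.] [ 0.43  -0.103  0.028]
vee_block_center 0.9 [291. 246.] [ 0.551 -0.118  0.016]
vee_block_center 0.82 [374. 330.] [ 0.382 -0.447  0.016]
vee_block_center 0.62 [160. 210.] [0.471 0.359 0.016]
nose_block_center 0.8 [314. 218.] [ 0.717 -0.092  0.028]
nose_block_center 0.35 [366. 232.] [ 0.734 -0.261  0.028]
nose_block_center 0.19 [262. 260.] [ 0.433 -0.108  0.028]
handle_pivot 0.63 [346. 280.] [ 0.449 -0.342  0.058]
handle_grip 0.7 [364. 236.] [ 0.582 -0.317  0.106]
handle_grip 0.19 [345. 282.] [ 0.381 -0.37   0.106]
caliper 0.53 [193. 236.] [0.437 0.162 0.003]
oil_bottle 0.89 [201. 202.] [0.538 0.227 0.06 ]
punch 0.52 [333. 226.] [ 0.71  -0.162  0.027]
punch 0.35 [344. 282.] [ 0.477 -0.325  0.027]
steel_collar 0.46 [307. 265.] [ 0.507 -0.199  0.008]
top [ 0.357 -0.128  1.404] 55.53346025409088
case_floor 0.87 [368. 239.] [ 0.485 -0.311  0.01 ]
angle_plate_upright 0.69 [304. 250.] [ 0.45  -0.089  0.028]
vee_block_center 0.58 [409. 269.] [ 0.38  -0.447  0.016]
vee_block_center 0.57 [183. 245.] [0.473 0.344 0.016]
nose_block_center 0.74 [310. 185.] [ 0.679 -0.114  0.028]
handle_pivot 0.9 [367. 240.] [ 0.475 -0.302  0.058]
handle_grip 0.59 [369. 200.] [ 0.606 -0.309  0.106]
caliper 0.72 [230. 251.] [0.449 0.176 0.003]
oil_bottle 0.53 [210. 226.] [0.533 0.235 0.06 ]
steel_collar 0.39 [335. 236.] [ 0.498 -0.198  0.008]
```

```bash
python3 - <<'E'
import cv2
a=cv2.imread("pics/scene0.png")[180:360,130:430]; cv2.imwrite("pics/s0c.png",cv2.resize(a,(800,480),interpolation=cv2.INTER_CUBIC))
a=cv2.imread("pics/top0.png")[150:300,250:440]; cv2.imwrite("pics/t0c.png",cv2.resize(a,(760,600),interpolation=cv2.INTER_CUBIC))
E
```

```text
(no output)
```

View pics/s0c.png

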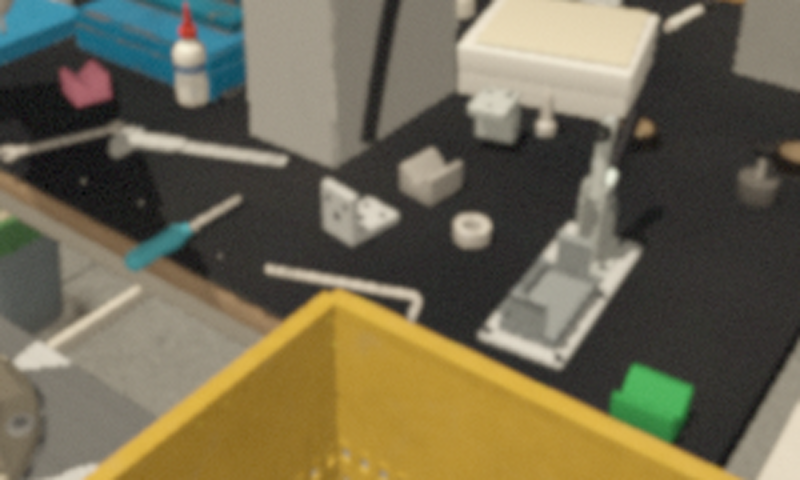

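View pics/t0c.png

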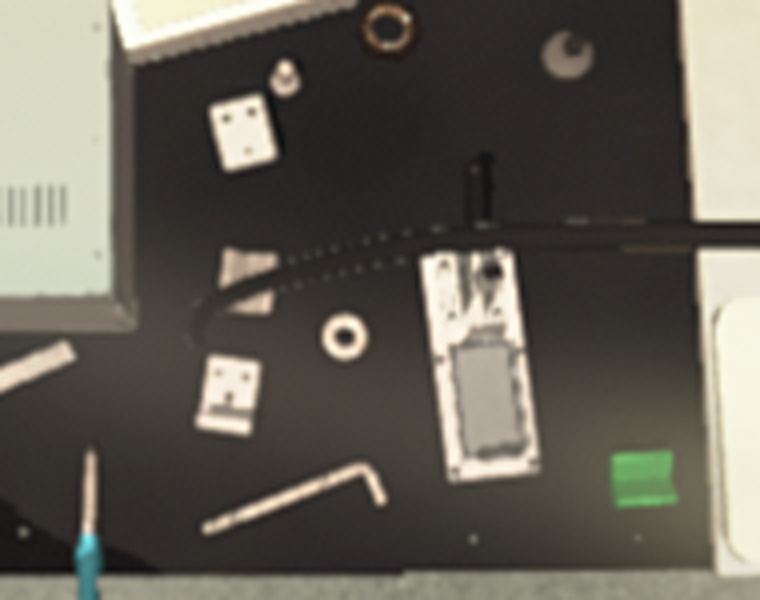

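The crops show the angle plate at top-view pixel ~(307,248) with its upright towards the robot. The V-block is at ~(312,220), half hidden by the hanging cable, and the nosed block is at ~(311,183). The case is at ~(370,243), with its clamp pointing away from the robot and a yaw of about +0.126. I'll move over them and look with the wrist camera.

{"name": "apply_moves", "arguments": {
  "targets": [
    [[-15,-15,-8],-0.15,1],
    [[-45.6,-45.8,-8],-0.464,1],
    [[-45.6,-45.8,-8],-0.464,1],
    [[-45.6,-45.8,-8],-0.464,1],
    [[-45.6,-45.8,-8],-0.464,1],
    [[-45.6,-45.8,-8],-0.464,1],
    [[-45.6,-45.8,-8],-0.464,1],
    [[-45.6,-45.8,-8],-0.464,1]
  ]
}}

```text
time_s: 2.1
tcp_pos: [0.4114, 0.0468, 0.4699]
ee_rot: [[-1.0, 0.001, 0.002], [0.001, 1.0, 0.0], [-0.002, 0.0, -1.0]]
force: [1.2, 0.2, 0.4]
gripper_width: 1.002
gripper_force: 0.0
```

{"name": "apply_moves", "arguments": {
  "targets": [
    [[-4.9,-14.7,-1],0,1],
    [[-4.9,-14.7,-1],0,1],
    [[-4.9,-14.7,-1],0,1],
    [[-4.9,-14.7,-1],0,1],
    [[-4.9,-14.7,-1],0,1],
    [[-4.9,-14.7,-1],0,1],
    [[-4.9,-14.7,-1],0,1],
    [[-4.9,-14.7,-1],0,1]
  ]
}}

```text
time_s: 3.1
tcp_pos: [0.46, -0.0976, 0.4795]
ee_rot: [[-1.0, -0.0, 0.0], [-0.0, 1.0, -0.0], [-0.0, -0.0, -1.0]]
force: [-0.3, 0.1, 0.6]
gripper_width: 1.001
gripper_force: 0.0
```

```bash
python3 - <<'E'
from h import *
p=arm.grab_frame("wrist"); np.save("w1.npy",p,allow_pickle=True); cv2.imwrite("pics/w1.png",p["image"])
s=arm.get_state(); print(s["time_s"],s["tcp_pos"],s["q"])
R=np.array(p["R"]); c=-R.T@p["t"]; E=np.array(s["ee_rot"]); print("cam in tool",E.T@(c-s["tcp_pos"]),"\n",np.round(R@E,3),p["fovy"])
z=dict(case_floor=.01,angle_plate_upright=.028,vee_block_center=.016,nose_block_center=.028)
for q in z:
  for r in arm.search_frame(p,q)[:2]: print(q,round(r["conf"],2),np.round(r["at"]),np.round(onz(p,[r["at"]],z[q])[0],3))
cv2.imwrite("pics/w1b.png",cv2.resize(p["image"],(800,600),interpolation=cv2.INTER_CUBIC))
E
```

```text
3.15 [ 0.46003426 -0.09773963  0.47943153] [-3.80307048e-01  9.68126376e-02 -4.42850280e-02  1.42940619e+00
  8.74814975e-05 -3.80431704e-01]
cam in tool [0.07554621 0.00046814 0.03154076] 
 [[ 0.     1.    -0.   ]
 [-0.955  0.    -0.296]
 [-0.296  0.     0.955]] 64.16600879015576
case_floor 0.98 [105. 192.] [ 0.497 -0.328  0.01 ]
angle_plate_upright 0.91 [274. 158.] [ 0.449 -0.097  0.028]
vee_block_center 0.93 [ 12. 103.] [ 0.378 -0.431  0.016]
vee_block_center 0.63 [260. 232.] [ 0.553 -0.117  0.016]
nose_block_center 0.82 [270. 326.] [ 0.699 -0.103  0.028]
```

View pics/w1b.png

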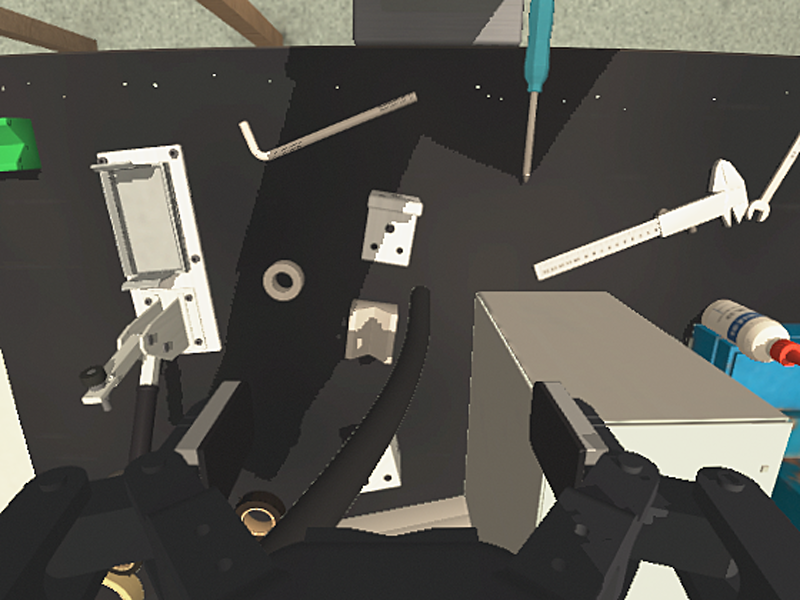

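The wrist picture (800 px scale) shows the case at (160,240) and the angle plate at (392,230), its upright towards the robot. The V-block is at (372,332) and the nosed block at (380,460), partly behind a black hose whose tip is at (425,290). I'll zoom in for corners.

```bash
python3 - <<'E'
import cv2,numpy as np
a=cv2.imread("pics/w1.png")
s=3.8
f=lambda c:cv2.resize(c,None,fx=s,fy=s,interpolation=cv2.INTER_CUBIC)
o=np.hstack([f(a[98:252,60:158]),f(a[118:272,240:345])]); 
print(o.shape,f(a[98:252,60:158]).shape); cv2.imwrite("pics/z1.png",o)
E
```

```text
(585, 771, 3) (585, 372, 3)
```

View pics/z1.png

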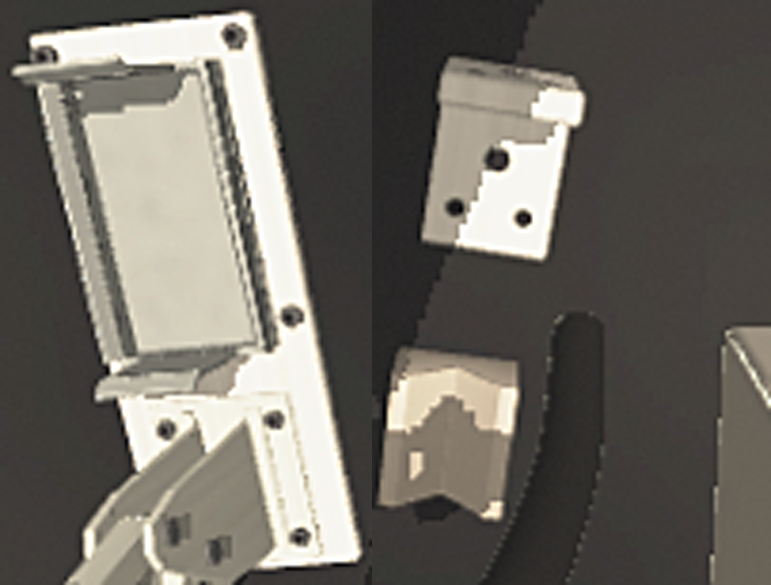

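```bash
cat >> h.py <<'E'
from scipy.optimize import least_squares
def fit(p,L,uv,x0):
    """L local points (m, z over bench), uv pixels -> x,y,yaw"""
    L=np.array(L,float); uv=np.array(uv,float)
    def W(a):
        c,s=np.cos(a[2]),np.sin(a[2]); return np.c_[a[0]+c*L[:,0]-s*L[:,1],a[1]+s*L[:,0]+c*L[:,1],L[:,2]]
    r=least_squares(lambda a:(proj(p,W(a))-uv).ravel(),x0); return r.x,r.fun.reshape(-1,2)
E
python3 - <<'E'
from h import *
p=np.load("w1.npy",allow_pickle=True).item()
Z=lambda l:[((u-372)/3.8+240,v/3.8+118) for u,v in l]
np.set_printoptions(precision=4,suppress=True)
h=.022
# image left = -y
print(fit(p,[(.059,-h,.01),(.059,h,.01),(.005,-h,.056),(.005,h,.056),(-.005,-h,0),(-.005,h,0)],Z([(422,240),(548,260),(438,102),(582,126),(449,57),(575,78)]),[.45,-.09,-.1]))
print(fit(p,[(-.025,-h,0),(-.025,h,0),(.025,-h,.032),(.025,h,.032)],Z([(400,348),(520,362),(378,505),(502,520)]),[.55,-.11,-.1]))
C=lambda l:[(u/3.8+60,v/3.8+98) for u,v in l]
print(onz(p,C([(135,352),(32,35),(252,12),(358,562)]),.008))
# hose tip
t=cv2.imread("pics/top0.png"); 
import types
from cell import arm
tp=arm.grab_frame("top"); c1,D1=ray(p,Z([(580,318)])); c2,D2=ray(tp,[(299.5,232.5)])
A=np.c_[D1[0],-D2[0]]; s=np.linalg.lstsq(A,c2-c1,rcond=None)[0]; print(c1+s[0]*D1[0],c2+s[1]*D2[0])
E
```

```text
(array([ 0.4286, -0.0936, -0.156 ]), array([[ 0.2096,  0.2988],
       [-0.4847,  0.0267],
       [ 0.1495,  0.4295],
       [-0.3787,  0.0427],
       [ 0.3233, -0.3147],
       [ 0.2038, -0.5438]]))
(array([ 0.5532, -0.1153, -0.1312]), array([[ 0.2081, -0.3694],
       [-0.2779, -0.1352],
       [ 0.2656,  0.268 ],
       [-0.1997,  0.2264]]))
[[ 0.4964 -0.3419  0.008 ]
 [ 0.3856 -0.3614  0.008 ]
 [ 0.3794 -0.2843  0.008 ]
 [ 0.5783 -0.2688  0.008 ]]
[ 0.5105 -0.0689  0.0141] [ 0.5112 -0.0743  0.014 ]
```

{"name": "apply_moves", "arguments": {
  "targets": [
    [[-5.5,-21,3],0,1],
    [[-5.5,-21,6],0,1],
    [[-5.5,-21,8],0,1],
    [[-5.5,-21,8],0,1],
    [[-5.5,-21,8],0,1],
    [[-5.5,-21,8],0,1],
    [[-5.5,-21,8],0,1],
    [[-5.5,-21,8],0,1]
  ]
}}

```text
time_s: 4.4
tcp_pos: [0.5151, -0.3073, 0.4005]
ee_rot: [[-1.0, -0.001, 0.001], [-0.001, 1.0, -0.001], [-0.001, -0.001, -1.0]]
force: [0.5, -0.2, -0.2]
gripper_width: 1.002
gripper_force: 0.0
```

```bash
python3 - <<'E'
from h import *
p=arm.grab_frame("wrist"); np.save("w2.npy",p,allow_pickle=True)
s=arm.get_state(); print(s["time_s"],s["tcp_pos"])
q=onz(p,[(280,210)],.01); print(q)
b=proj(p,[(.485,-.315,.01)])[0]; print(b)
x0,y0=max(int(b[0]-100),0),max(int(b[1]-100),0); print(x0,y0)
cv2.imwrite("pics/w2.png",cv2.resize(p["image"][y0:y0+200,x0:x0+200],(600,600),interpolation=cv2.INTER_CUBIC))
E
```

```text
4.45 [ 0.51505338 -0.30741183  0.4004228 ]
[[ 0.5539688  -0.30027073  0.01      ]]
[266.55685695 148.2704589 ]
166 48
```

View pics/w2.png

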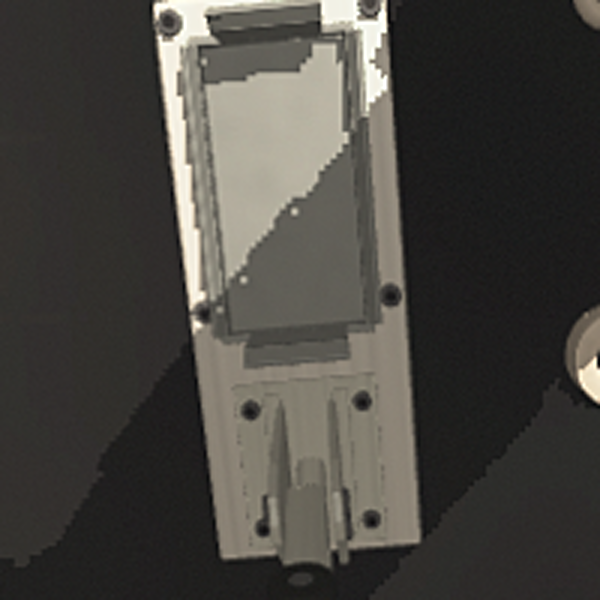

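The case shows clearly, with its floor outline at zoom px (200,40)-(365,330). Before going near the hose I'll check what it is.

```bash
python3 - <<'E'
from h import *
t=arm.grab_frame("top")["image"]; s=arm.grab_frame("scene")["image"]; w=np.load("w2.npy",allow_pickle=True).item()["image"]
r=lambda a,x,y:cv2.resize(a,(x,y),interpolation=cv2.INTER_AREA)
o=np.vstack([np.hstack([r(t,400,300),r(s,400,300)]),np.hstack([r(w,400,300),r(t[130:280,250:450],400,300)])])
cv2.imwrite("pics/c3.png",o)
E
```

```text
(no output)
```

View pics/c3.png

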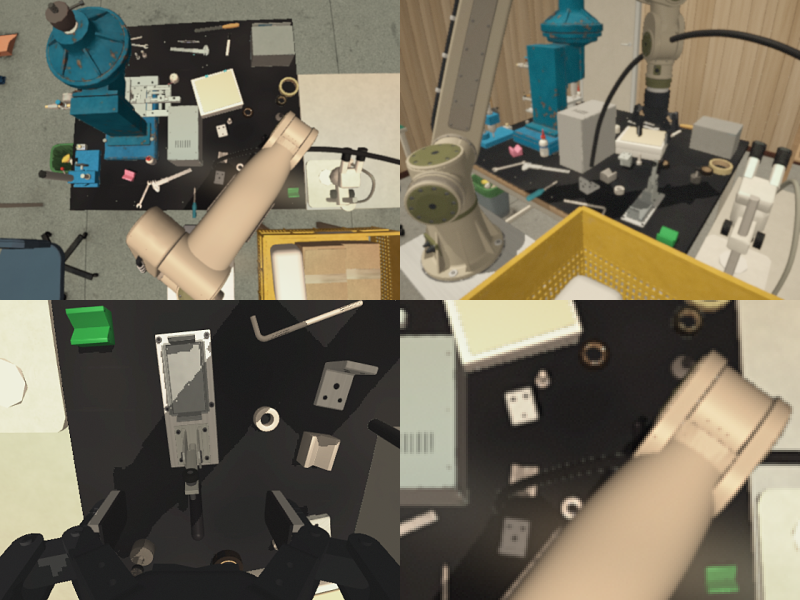

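The hose is real: it hangs in an arch, with its tip at scene px (273,231), from the fitting on the right. I'll work out its 3D run and fit the case.

```bash
python3 - <<'E'
from h import *
np.set_printoptions(precision=4,suppress=True)
t=arm.grab_frame("top"); s=arm.grab_frame("scene"); w=np.load("w1.npy",allow_pickle=True).item()
T=np.array([(195,335),(215,300),(250,285),(290,275),(380,245),(480,233),(600,235),(750,237)])/4+[250,150]
S=(np.array([(595,165),(598,140),(605,110),(620,80),(640,60),(665,45),(690,35),(730,33),(770,42),(800,55)])-[400,0])*1.4
S=np.vstack([np.linspace(a,b,30) for a,b in zip(S,S[1:])])
c,D=ray(t,T)
for d in D:
    z=np.linspace(0,1.0,400); X=c+((z-c[2])/d[2])[:,None]*d
    P=proj(s,X); m=np.linalg.norm(P[:,None]-S[None],axis=2).min(1); i=m.argmin(); print(X[i],m[i],"w1 px800",proj(w,X[i:i+1])[0]*800/560)
# case
p=np.load("w2.npy",allow_pickle=True).item()
Z=lambda l:[(u/3+166,v/3+48) for u,v in l]
# inner floor corners: far-left, far-right ; base plate far corners, right edge
print(onz(p,Z([(231,334),(366,325),(350,40),(205,80)]),.01))
print(onz(p,Z([(222,558),(420,542),(388,5),(156,2)]),.008))
# end-wall tops z=.055: near wall (208,10)-(320,5) ; far wall
print(onz(p,Z([(214,42),(322,34),(246,366),(350,356)]),.055))
E
```

```text
[ 0.5006 -0.074   0.0727] 5.236882975250299 w1 px800 [419.3608 296.4469]
[ 0.5161 -0.0942  0.1779] 0.16737488619928018 w1 px800 [395.9331 370.5094]
[ 0.512  -0.1221  0.2882] 0.2302230169415462 w1 px800 [328.9747 482.4891]
[ 0.5105 -0.1493  0.3434] 0.40499792665835904 w1 px800 [214.4348 599.834 ]
[ 0.5149 -0.203   0.4336] 0.3424961019680817 w1 px800 [-122.4376  880.2731]
[ 0.5125 -0.2573  0.4837] 0.2698183443931689 w1 px800 [ 3425952.0039 -2842292.0775]
[ 0.5036 -0.3184  0.5213] 0.49100895760088026 w1 px800 [-4926.2039  3551.4662]
[ 0.4949 -0.3905  0.5564] 0.5572585050722951 w1 px800 [311.3297 334.0919]
[[ 0.4968 -0.3404  0.01  ]
 [ 0.4936 -0.2921  0.01  ]
 [ 0.3986 -0.2985  0.01  ]
 [ 0.4111 -0.3471  0.01  ]]
[[ 0.5838 -0.3463  0.008 ]
 [ 0.5771 -0.2702  0.008 ]
 [ 0.3874 -0.286   0.008 ]
 [ 0.3863 -0.3628  0.008 ]]
[[ 0.4042 -0.3391  0.055 ]
 [ 0.4021 -0.3077  0.055 ]
 [ 0.4998 -0.3317  0.055 ]
 [ 0.4966 -0.2989  0.055 ]]
```

Case: floor centre (0.448, -0.3195), yaw 0.083. Plate: upright at (0.4286, -0.0936), yaw -0.156. The hose already overlaps the wrist's path with no force or deflection, so it isn't an obstacle. Next I'll hover over the plate.

{"name": "apply_moves", "arguments": {
  "targets": [
    [[5,12,0],0.08,1],
    [[8.65,21.4,0],0.156,1],
    [[8.65,21.4,0],0.156,1],
    [[8.65,21.4,5],0.156,1],
    [[8.65,21.4,10],0.156,1],
    [[8.65,21.4,10],0.156,1],
    [[8.65,21.4,10],0.156,1],
    [[8.65,21.4,10],0.156,1]
  ]
}}

```text
time_s: 5.65
tcp_pos: [0.43, -0.0953, 0.3015]
ee_rot: [[-0.988, 0.157, 0.004], [0.157, 0.988, -0.002], [-0.004, -0.001, -1.0]]
force: [0.5, -0.4, 0.2]
gripper_width: 1.0
gripper_force: 0.0
```

```bash
python3 - <<'E'
from h import *
p=arm.grab_frame("wrist"); np.save("w3.npy",p,allow_pickle=True)
s=arm.get_state(); print(s["time_s"],s["tcp_pos"],np.round(s["ee_rot"],3).tolist())
b=proj(p,[(.4286,-.0936,.028)])[0]; print(b)
i=p["image"]; x0,y0=int(b[0]-100),max(int(b[1]-100),0); print(x0,y0)
c=i[y0:y0+200,x0:x0+200]
cv2.imwrite("pics/w3.png",cv2.resize(c,None,fx=3,fy=3,interpolation=cv2.INTER_CUBIC))
E
```

```text
5.7 [ 0.4298461  -0.09517889  0.30121663] [[-0.988, 0.157, 0.003], [0.157, 0.988, -0.001], [-0.004, -0.001, -1.0]]
[275.48737457 205.06327968]
175 105
```

View pics/w3.png

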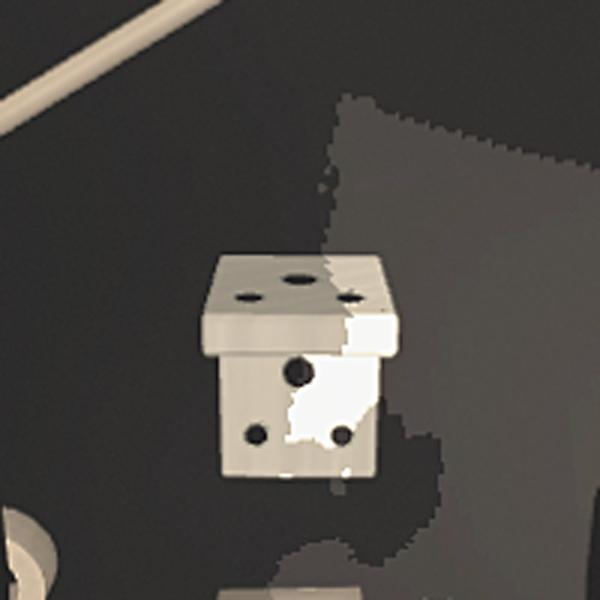

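The plate is square in the picture: near bottom edge (218,255)-(378,255), top far edge (202,356)-(397,356), foot end (222,477)-(376,477). The yaw is right. I'll refit from these corners.

```bash
python3 - <<'E'
from h import *
np.set_printoptions(precision=4,suppress=True)
p=np.load("w3.npy",allow_pickle=True).item(); h=.022
Z=lambda l:[(u/3+175-.3,v/3+105-.3) for u,v in l]
a,r=fit(p,[(.059,-h,.01),(.059,h,.01),(.005,-h,.056),(.005,h,.056),(-.005,-h,.056),(-.005,h,.056),(-.005,-h,0),(-.005,h,0)],Z([(222,477),(376,477),(202,356),(398,356),(204,315),(397,315),(218,255),(378,255)]),[.43,-.09,-.15])
print(a,r)
s=arm.get_state(); d=np.array([a[0],a[1],.038+.1547])-s["tcp_pos"]; print(np.array(s["ee_rot"]).T@d*100, s["time_s"])
E
```

```text
[ 0.4281 -0.0943 -0.158 ] [[ 0.1175  0.5045]
 [-0.0061  0.5423]
 [ 0.1269  0.2542]
 [-0.389   0.2974]
 [-0.9591 -0.1083]
 [ 0.3972 -0.0659]
 [ 0.5947 -0.6947]
 [ 0.3132 -0.6622]]
[ 0.2235  0.0722 10.8509] 5.7
```

{"name": "apply_moves", "arguments": {
  "targets": [
    [[0,0,4],0,1],
    [[0,0,8],0,1],
    [[0,0,10.7],0,1],
    [[0,0,10.7],0,1],
    [[0,0,10.7],0,1],
    [[0,0,10.7],0,-0.1],
    [[0,0,10.7],0,-0.6],
    [[0,0,10.7],0,-1]
  ],
  "grip_force": 50
}}

```text
time_s: 6.7
tcp_pos: [0.429, -0.0944, 0.1933]
ee_rot: [[-0.988, 0.156, 0.002], [0.156, 0.988, -0.001], [-0.002, -0.001, -1.0]]
force: [-1.4, -0.5, 6.6]
gripper_width: 0.506
gripper_force: 50.3
```

{"name": "apply_moves", "arguments": {
  "targets": [
    [[0,0,0],0,-1],
    [[0,0,0],0,-1],
    [[0,0,0],0,-1],
    [[0,0,0],0,-1],
    [[0,0,-0.5],0,-1],
    [[0,0,-1],0,-1],
    [[0,0,-2],0,-1],
    [[0,0,-2],0,-1]
  ]
}}

```text
time_s: 7.7
tcp_pos: [0.4291, -0.0944, 0.2132]
ee_rot: [[-0.988, 0.156, 0.002], [0.156, 0.988, -0.001], [-0.002, -0.0, -1.0]]
force: [-0.4, -0.5, -3.2]
gripper_width: 0.506
gripper_force: 51.3
```

```bash
python3 - <<'E'
from h import *
np.set_printoptions(precision=4,suppress=True)
s=arm.get_state(); print(s["time_s"],s["tcp_pos"],np.array(s["ee_rot"]),s["force"],s["gripper_width"]*85,s["gripper_force"])
E
```

```text
7.7 [ 0.4291 -0.0944  0.2132] [[-0.9877  0.1561  0.0016]
 [ 0.1561  0.9877 -0.0006]
 [-0.0017 -0.0003 -1.    ]] [-0.3691 -0.4812 -3.2042] 42.97180840100766 51.260472536087036
```

{"name": "apply_moves", "arguments": {
  "targets": [
    [[0,0,-6],0,-1],
    [[-0.5,-6,-7],-0.08,-1],
    [[-1,-12,-7],-0.16,-1],
    [[-1.5,-18,-7],-0.24,-1],
    [[-1.51,-22.9,-7],-0.24,-1],
    [[-1.51,-22.9,-5.5],-0.24,-1],
    [[-1.51,-22.9,-4.2],-0.24,-1],
    [[-1.51,-22.9,-4.2],-0.24,-1]
  ],
  "grip_force": 80
}}

```text
time_s: 8.7
tcp_pos: [0.4072, -0.3208, 0.2525]
ee_rot: [[-0.996, -0.084, -0.003], [-0.084, 0.996, 0.004], [0.003, 0.004, -1.0]]
force: [-0.2, 0.7, -3.2]
gripper_width: 0.501
gripper_force: 83.6
```

```bash
python3 - <<'E'
from h import *
np.set_printoptions(precision=4,suppress=True)
p=arm.grab_frame("wrist"); np.save("w4.npy",p,allow_pickle=True)
s=arm.get_state(); print(s["time_s"],s["tcp_pos"],np.array(s["ee_rot"]),s["force"],s["gripper_width"]*85)
i=p["image"]; cv2.imwrite("pics/w4.png",cv2.resize(i[60:360,120:440],None,fx=2,fy=2,interpolation=cv2.INTER_CUBIC))
E
```

```text
8.75 [ 0.4076 -0.3212  0.2533] [[-0.9964 -0.0847 -0.0018]
 [-0.0847  0.9964  0.0022]
 [ 0.0016  0.0024 -1.    ]] [-0.0353  0.0435 -3.3075] 42.54725726874921
```

View pics/w4.png

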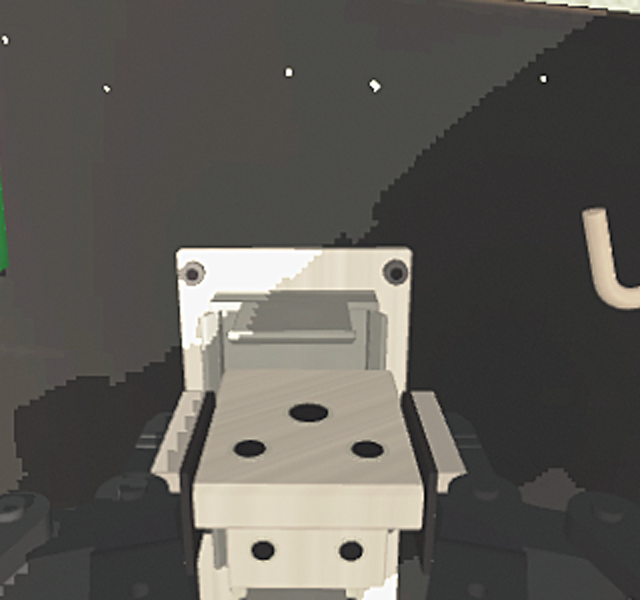

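The held plate sits squarely at (308,440). The case base plate's near corners are at (177,248) and (412,248), and the near end wall's top is at (232-355,335). I'll compare these numerically.

```bash
python3 - <<'E'
from h import *
np.set_printoptions(precision=4,suppress=True)
p=np.load("w4.npy",allow_pickle=True).item()
Z=lambda l:[(u/2+120-.2,v/2+60-.2) for u,v in l]
cor=onz(p,Z([(177,248),(412,248)]),.008); wall=onz(p,Z([(231,336),(355,334),(239,304),(348,304)]),.055)
print(cor,wall)
s=arm.get_state(); E=np.array(s["ee_rot"]); t=np.array(s["tcp_pos"])
print("in tool frame (mm)\n",(cor-t)@E*1e3,"\n",(wall-t)@E*1e3)
# held plate: underside height zu, upright near-bottom corners (225,371),(392,371), top near (196,485),(422,485)
for zu in (.055,.06,.065): print(zu,((onz(p,Z([(225,371),(392,371)]),zu)-t)@E*1e3)[:,:2].tolist(),((onz(p,Z([(194,486),(422,486)]),zu+.056)-t)@E*1e3)[:,:2].tolist())
c=np.array([.448,-.3195]);u=np.array([np.cos(.083),np.sin(.083)])
print(t, E.T@(np.r_[c-.0408*u,0]-t)*1e3)
E
```

```text
[[ 0.3842 -0.3643  0.008 ]
 [ 0.3778 -0.288   0.008 ]] [[ 0.3953 -0.3412  0.055 ]
 [ 0.392  -0.3086  0.055 ]
 [ 0.3863 -0.3395  0.055 ]
 [ 0.3839 -0.3113  0.055 ]]
in tool frame (mm)
 [[ 26.5708 -41.6401 245.2843]
 [ 26.4762  34.9835 245.4673]] 
 [[ 13.6225 -19.3674 198.3165]
 [ 14.136   13.3888 198.3956]
 [ 22.4968 -16.9797 198.3365]
 [ 22.4566  11.3929 198.4042]]
0.055 [[3.596024217582743, -21.330048480103958], [3.510589482635509, 23.57632192011847]] [[4.353288645412633, -20.690724033157966], [4.234793378917952, 22.485984311051855]]
0.06 [[5.772973764009686, -20.666700585191293], [5.690111360497383, 22.887595997749454]] [[7.603450201503679, -19.718913636680206], [7.49033791300357, 21.49637229994905]]
0.065 [[7.949923310436572, -20.003352690278632], [7.869633238359148, 22.198870075380427]] [[10.85361175759473, -18.7471032402025], [10.745882447089192, 20.5067602888462]]
[ 0.4076 -0.3212  0.2533] [ -0.016   -2.3055 253.3356]
```

{"name": "apply_moves", "arguments": {
  "targets": [
    [[-0.05,-0.21,0],0,-1],
    [[-0.05,-0.21,0],0,-1],
    [[-0.05,-0.21,1.5],0,-1],
    [[-0.05,-0.21,2.5],0,-1],
    [[-0.05,-0.21,3],0,-1],
    [[-0.05,-0.21,3.4],0,-1],
    [[-0.05,-0.21,3.7],0,-1],
    [[-0.05,-0.21,4],0,-1]
  ]
}}

```text
time_s: 9.75
tcp_pos: [0.4085, -0.3249, 0.2142]
ee_rot: [[-0.997, -0.083, 0.0], [-0.083, 0.997, -0.0], [-0.0, -0.0, -1.0]]
force: [-0.5, -0.5, -3.9]
gripper_width: 0.498
gripper_force: 83.6
```

{"name": "apply_moves", "arguments": {
  "targets": [
    [[0,0,0.3],0,-1],
    [[0,0,0.5],0,-1],
    [[0,0,0.7],0,-1],
    [[0,0,0.9],0,-1],
    [[0,0,1.0],0,-1],
    [[0,0,1.1],0,-1],
    [[0,0,1.1],0,-1],
    [[0,0,1.1],0,-1]
  ]
}}

```text
time_s: 10.75
tcp_pos: [0.4084, -0.3248, 0.2035]
ee_rot: [[-0.997, -0.083, 0.0], [-0.083, 0.997, -0.0], [-0.0, -0.0, -1.0]]
force: [-1.4, 0.4, -0.3]
gripper_width: 0.499
gripper_force: 84.1
```

{"name": "apply_moves", "arguments": {
  "targets": [
    [[0,0,0],0,0.3],
    [[0,0,0],0,0.6],
    [[0,0,0],0,0.6],
    [[0,0,-3],0,0.6],
    [[0,0,-9],0,0.8],
    [[0,0,-14],0,1],
    [[-5,6,-14],0.1,1],
    [[-10,12,-14],0.2,1]
  ]
}}

```text
time_s: 11.75
tcp_pos: [0.4809, -0.2223, 0.3446]
ee_rot: [[-0.992, 0.123, 0.003], [0.123, 0.992, -0.002], [-0.003, -0.001, -1.0]]
force: [-0.0, -0.6, -0.2]
gripper_width: 1.0
gripper_force: 0.0
```

{"name": "apply_moves", "arguments": {
  "targets": [
    [[-5,6.5,0],0.02,1],
    [[-6.5,7.9,0],0.02,1],
    [[-6.5,7.9,3],0.02,1],
    [[-6.5,7.9,6],0.02,1],
    [[-6.5,7.9,6],0.02,1],
    [[-6.5,7.9,6],0.02,1],
    [[-6.5,7.9,6],0.02,1],
    [[-6.5,7.9,6],0.02,1]
  ]
}}

```text
time_s: 12.75
tcp_pos: [0.5543, -0.1519, 0.2845]
ee_rot: [[-0.991, 0.137, 0.002], [0.137, 0.991, -0.001], [-0.002, -0.0, -1.0]]
force: [0.5, 0.0, -0.1]
gripper_width: 1.003
gripper_force: 0.0
```

```bash
python3 - <<'E'
from h import *
np.set_printoptions(precision=4,suppress=True)
p=arm.grab_frame("wrist"); np.save("w5.npy",p,allow_pickle=True); t=arm.grab_frame("top"); s1=arm.grab_frame("scene")
s=arm.get_state(); print(s["time_s"],s["tcp_pos"],np.array(s["ee_rot"]),s["force"])
b=proj(p,[(.5532,-.1153,.016)])[0]; print(b)
i=p["image"]; x0,y0=int(b[0]-80),int(b[1]-80); print(x0,y0)
A=cv2.resize(i[y0:y0+160,x0:x0+160],(400,400),interpolation=cv2.INTER_CUBIC)
q=proj(s1,[(.448,-.32,.03)])[0].astype(int);B=cv2.resize(s1["image"][q[1]-40:q[1]+40,q[0]-40:q[0]+40],(400,400),interpolation=cv2.INTER_CUBIC)
cv2.imwrite("pics/w5.png",np.hstack([A,B]))
E
```

```text
12.9 [ 0.5541 -0.1517  0.2838] [[-0.9906  0.1366  0.0009]
 [ 0.1366  0.9906 -0.0003]
 [-0.0009 -0.0002 -1.    ]] [ 0.4635 -0.5741  0.2317]
[322.4578 201.9493]
242 121
```

View pics/w5.png

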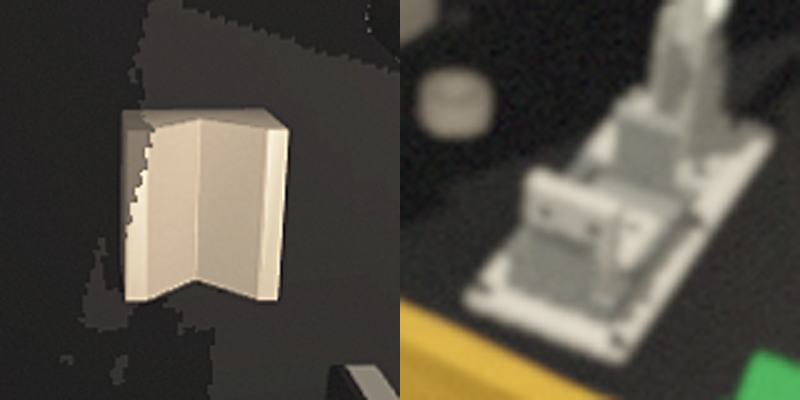

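The plate stands upright and seated at the near end of the case. The V-block is in full view: bottom near edge (122-266,110), top far corners (126,300) and (278,299). I'll refit it.

```bash
python3 - <<'E'
from h import *
np.set_printoptions(precision=4,suppress=True)
p=np.load("w5.npy",allow_pickle=True).item(); h=.022
Z=lambda l:[(u/2.5+242-.3,v/2.5+121-.3) for u,v in l]
a,r=fit(p,[(-.025,-h,0),(-.025,h,0),(-.025,h,.032),(-.025,-h,.032),(.025,-h,.032),(.025,h,.032)],Z([(122,110),(266,109),(289,130),(123,129),(125,300),(279,299)]),[.55,-.11,-.13])
print(a,r)
s=arm.get_state(); E=np.array(s["ee_rot"]);d=np.array([a[0],a[1],.026+.1547])-s["tcp_pos"]; print(s["tcp_pos"],E.T@d*100, "turn",np.arctan2(-E[0,1],E[1,1])-a[2])
E
```

```text
[ 0.5526 -0.1167 -0.1281] [[-0.6464 -0.5148]
 [-0.5123 -0.5174]
 [ 0.3107 -0.6838]
 [ 1.1331  0.1782]
 [-0.1832  0.889 ]
 [-0.2661  0.7047]]
[ 0.5541 -0.1517  0.2838] [ 0.6354  3.455  10.3135] turn -0.008858832606833483
```

{"name": "apply_moves", "arguments": {
  "targets": [
    [[0.6,3.45,0],-0.01,1],
    [[0.6,3.45,0],-0.01,1],
    [[0.6,3.45,3],-0.01,1],
    [[0.6,3.45,6],-0.01,1],
    [[0.6,3.45,8.5],-0.01,1],
    [[0.6,3.45,10.3],-0.01,1],
    [[0.6,3.45,10.3],-0.01,1],
    [[0.6,3.45,10.3],-0.01,0.6]
  ],
  "grip_force": 60
}}

```text
time_s: 13.9
tcp_pos: [0.5532, -0.1171, 0.181]
ee_rot: [[-0.992, 0.127, 0.001], [0.127, 0.992, -0.0], [-0.001, -0.0, -1.0]]
force: [0.2, 0.1, 0.4]
gripper_width: 0.821
gripper_force: 0.0
```

{"name": "apply_moves", "arguments": {
  "targets": [
    [[0,0,0],0,-0.1],
    [[0,0,0],0,-0.6],
    [[0,0,0],0,-1],
    [[0,0,0],0,-1],
    [[0,0,0],0,-1],
    [[0,0,-0.5],0,-1],
    [[0,0,-1],0,-1],
    [[0,0,-2],0,-1]
  ]
}}

```text
time_s: 14.9
tcp_pos: [0.5522, -0.1164, 0.1999]
ee_rot: [[-0.992, 0.126, -0.002], [0.126, 0.992, 0.001], [0.002, 0.001, -1.0]]
force: [1.2, -0.4, -3.8]
gripper_width: 0.502
gripper_force: 61.5
```

{"name": "apply_moves", "arguments": {
  "targets": [
    [[0,0,-5],0,-1],
    [[2.5,-3,-9],-0.07,-1],
    [[6,-8,-9],-0.14,-1],
    [[8.64,-13,-9],-0.21,-1],
    [[8.64,-18,-9],-0.21,-1],
    [[8.64,-21.8,-8],-0.21,-1],
    [[8.64,-21.8,-6],-0.21,-1],
    [[8.64,-21.8,-6],-0.21,-1]
  ]
}}

```text
time_s: 15.9
tcp_pos: [0.4384, -0.3217, 0.259]
ee_rot: [[-0.997, -0.082, -0.003], [-0.082, 0.997, 0.003], [0.003, 0.003, -1.0]]
force: [-0.1, 0.4, -4.7]
gripper_width: 0.502
gripper_force: 63.3
```

{"name": "apply_moves", "arguments": {
  "targets": [
    [[0,0,0],0,-1],
    [[0,0,0],0,-1],
    [[0,0,0],0,-1],
    [[0,0,0],0,-1],
    [[0,0,0],0,-1],
    [[0,0,0],0,-1],
    [[0,0,0],0,-1],
    [[0,0,0],0,-1]
  ]
}}

```text
time_s: 16.9
tcp_pos: [0.4395, -0.322, 0.2602]
ee_rot: [[-0.997, -0.083, 0.0], [-0.083, 0.997, 0.0], [-0.0, 0.0, -1.0]]
force: [0.8, -0.5, -5.3]
gripper_width: 0.501
gripper_force: 63.4
```

```bash
python3 - <<'E'
from h import *
np.set_printoptions(precision=4,suppress=True)
p=arm.grab_frame("wrist"); np.save("w6.npy",p,allow_pickle=True)
s=arm.get_state(); print(s["time_s"],s["tcp_pos"],np.array(s["ee_rot"]),s["force"],s["gripper_width"]*85)
i=p["image"]; cv2.imwrite("pics/w6.png",cv2.resize(i[110:310,180:380],None,fx=3,fy=3,interpolation=cv2.INTER_CUBIC))
E
```

```text
16.95 [ 0.4395 -0.3219  0.2602] [[-0.9965 -0.083   0.    ]
 [-0.083   0.9965  0.0002]
 [-0.      0.0002 -1.    ]] [ 0.3689 -0.2319 -4.3889] 42.405864258550736
```

View pics/w6.png

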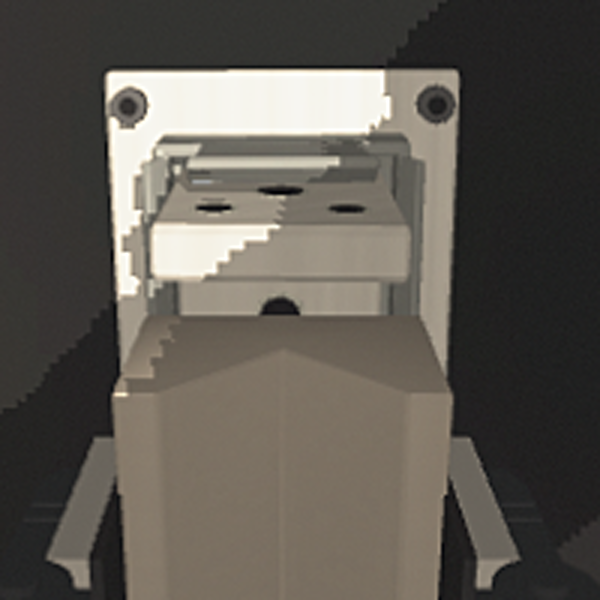

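The picture shows the upright's top face at (150-410, 222-278) in the case, and the held V-block with its near bottom edge at (145-430,316) and near top at (113-452,393). I'll compute the gaps. That was my tenth and last picture.

```bash
python3 - <<'E'
from h import *
np.set_printoptions(precision=2,suppress=True)
p=np.load("w6.npy",allow_pickle=True).item()
Z=lambda l:[(u/3+180-.3,v/3+110-.3) for u,v in l]
s=arm.get_state(); E=np.array(s["ee_rot"]); t=np.array(s["tcp_pos"])
f=lambda l,z:((onz(p,Z(l),z)-t)@E*1e3)[:,:2]
print("plate top near/far",f([(150,224),(411,224),(152,279),(410,279)],.066))
zu=t[2]-.181
print("V bottom near",f([(145,316),(429,316)],zu),"V top",f([(113,393),(452,393)],zu+.032))
print("base near corners",f([(105,69),(460,69)],.008))
E
```

```text
plate top near/far [[ 37.3  -21.61]
 [ 37.3   21.72]
 [ 27.78 -21.64]
 [ 27.79  21.91]]
V bottom near [[ 25.62 -21.19]
 [ 25.62  23.37]] V top [[ 26.04 -21.06]
 [ 26.04  21.8 ]]
base near corners [[ 58.   -37.89]
 [ 58.01  38.71]]
```

{"name": "apply_moves", "arguments": {
  "targets": [
    [[0,-0.04,2.5],0,-1],
    [[0,-0.04,4],0,-1],
    [[0,-0.04,4.6],0,-1],
    [[0,-0.04,5],0,-1],
    [[0,-0.04,5.3],0,-1],
    [[0,-0.04,5.6],0,-1],
    [[0,-0.04,5.8],0,-1],
    [[0,-0.04,5.9],0,-1]
  ]
}}

```text
time_s: 17.95
tcp_pos: [0.4395, -0.3223, 0.2016]
ee_rot: [[-0.997, -0.083, 0.0], [-0.083, 0.997, -0.0], [-0.0, -0.0, -1.0]]
force: [-0.8, 1.5, 3.8]
gripper_width: 0.502
gripper_force: 64.5
```

{"name": "apply_moves", "arguments": {
  "targets": [
    [[0,0,0.02],0,-1],
    [[0.1,0,0.02],0,-1],
    [[0.15,0,0.02],0,-1],
    [[0.2,0,0.02],0,-1],
    [[0.25,0,0.02],0,-1],
    [[0.3,0,0.02],0,-1],
    [[0.3,0,0.02],0,-1],
    [[0.3,0,0.02],0,-1]
  ]
}}

```text
time_s: 18.95
tcp_pos: [0.4372, -0.323, 0.2016]
ee_rot: [[-0.997, -0.083, 0.002], [-0.083, 0.997, -0.001], [-0.002, -0.001, -1.0]]
force: [4.4, 1.5, 1.2]
gripper_width: 0.5
gripper_force: 64.2
```

{"name": "apply_moves", "arguments": {
  "targets": [
    [[0.05,0,0],0,-1],
    [[0.1,0,0],0,-1],
    [[0.15,0,0],0,-1],
    [[0.2,0,0],0,-1],
    [[0.2,0,0],0,-1],
    [[0.2,0,0],0,-1],
    [[0.2,0,0],0,-1],
    [[0.2,0,0],0,-1]
  ]
}}

```text
time_s: 19.95
tcp_pos: [0.4352, -0.3233, 0.2016]
ee_rot: [[-0.997, -0.083, 0.002], [-0.083, 0.997, -0.001], [-0.002, -0.001, -1.0]]
force: [5.0, 0.2, 2.5]
gripper_width: 0.497
gripper_force: 64.2
```

{"name": "apply_moves", "arguments": {
  "targets": [
    [[0.05,0,0],0,-1],
    [[0.1,0,0],0,-1],
    [[0.15,0,0],0,-1],
    [[0.2,0,0],0,-1],
    [[0.2,0,0],0,-1],
    [[0.2,0,0],0,-1],
    [[0.2,0,0],0,-1],
    [[0.2,0,0],0,-1]
  ]
}}

```text
time_s: 20.95
tcp_pos: [0.4338, -0.3234, 0.2016]
ee_rot: [[-0.996, -0.084, 0.004], [-0.084, 0.996, -0.001], [-0.004, -0.001, -1.0]]
force: [8.4, 0.9, 0.2]
gripper_width: 0.5
gripper_force: 64.0
```

{"name": "apply_moves", "arguments": {
  "targets": [
    [[0.05,0,0],0,-1],
    [[0.1,0,0],0,-1],
    [[0.15,0,0],0,-1],
    [[0.2,0,0],0,-1],
    [[0.2,0,0],0,-1],
    [[0.2,0,0],0,-1],
    [[0.2,0,0],0,-1],
    [[0.2,0,0],0,-1]
  ]
}}

```text
time_s: 21.95
tcp_pos: [0.4331, -0.3235, 0.2018]
ee_rot: [[-0.996, -0.085, 0.008], [-0.085, 0.996, -0.0], [-0.008, -0.001, -1.0]]
force: [14.3, 2.3, -3.3]
gripper_width: 0.497
gripper_force: 63.6
```

{"name": "apply_moves", "arguments": {
  "targets": [
    [[-0.2,0,0],0,-1],
    [[-0.35,0,0],0,-1],
    [[-0.35,0,0],0,-1],
    [[-0.35,0,0],0,0.2],
    [[-0.35,0,0],0,0.6],
    [[-0.35,0,0],0,0.6],
    [[-0.35,0,-3],0,0.6],
    [[-0.35,0,-8],0,1]
  ]
}}

```text
time_s: 22.95
tcp_pos: [0.433, -0.322, 0.2798]
ee_rot: [[-0.997, -0.083, -0.004], [-0.083, 0.997, 0.004], [0.004, 0.004, -1.0]]
force: [1.0, -0.6, 0.9]
gripper_width: 0.986
gripper_force: 0.0
```

```bash
python3 - <<'E'
from h import *
np.set_printoptions(precision=4,suppress=True)
s=arm.get_state(); print(s["time_s"],s["tcp_pos"],s["force"]); t=arm.grab_frame("top")
uv=np.array([(210,106),(265,94),(278,157),(222,171)])/4+[250,150]
X=onz(t,uv,.056); print(X,X.mean(0))
for a,b in((0,1),(1,2),(2,3),(3,0)): d=X[b]-X[a]; print(np.linalg.norm(d),np.arctan2(d[1],d[0]))
p=arm.grab_frame("wrist"); np.save("w7.npy",p,allow_pickle=True)
E
```

```text
22.95 [ 0.433  -0.322   0.2798] [ 0.9612 -0.6314  0.8588]
[[ 0.7019 -0.0893  0.056 ]
 [ 0.7113 -0.1372  0.056 ]
 [ 0.6551 -0.1472  0.056 ]
 [ 0.644  -0.0987  0.056 ]] [ 0.6781 -0.1181  0.056 ]
0.048842430361233556 -1.3767462643379116
0.05709380238688654 -2.9668633031913925
0.04972655515147054 1.7965898032392225
0.0586941768173431 0.16061465921935172
```

{"name": "apply_moves", "arguments": {
  "targets": [
    [[0,0,-6],0,1],
    [[-4,5,-8],0,1],
    [[-8,10,-8],-0.05,1],
    [[-13,14,-8],-0.1,1],
    [[-18,17,-8],-0.1,1],
    [[-25.3,18.5,-8],-0.1,1],
    [[-25.3,18.5,-8],-0.1,1],
    [[-25.3,18.5,-8],-0.1,1]
  ]
}}

```text
time_s: 24.05
tcp_pos: [0.6715, -0.1166, 0.3593]
ee_rot: [[-0.983, -0.184, -0.002], [-0.184, 0.983, 0.0], [0.002, 0.001, -1.0]]
force: [0.1, -0.7, -1.1]
gripper_width: 1.003
gripper_force: 0.0
```

```bash
python3 - <<'E'
from h import *
np.set_printoptions(precision=4,suppress=True)
p=arm.grab_frame("wrist"); np.save("w8.npy",p,allow_pickle=True)
s=arm.get_state(); print(s["time_s"],s["tcp_pos"],s["ee_rot"][:2,:2].tolist() if hasattr(s["ee_rot"],"shape") else s["ee_rot"])
for r in arm.search_frame(p,"nose_block_center"): print(r["conf"],r["at"],onz(p,[r["at"]],.028)[0])
for r in arm.search_frame(p,"punch"): print("punch",r["conf"],r["at"])
b=proj(p,[(.678,-.118,.056)])[0]; print(b)
g=cv2.cvtColor(p["image"],cv2.COLOR_BGR2GRAY); x0,y0=int(b[0])-75,int(b[1])-75
print(x0,y0); c=g[max(y0,0):y0+150,x0:x0+150]
for r in cv2.resize(c,(50,50),interpolation=cv2.INTER_AREA): print("".join("0123456789"[min(9,v//26)] for v in r))
E
```

```text
24.1 [ 0.6706 -0.1172  0.3598] [[-0.9831560015829113, -0.18275474550745857], [-0.18275599554125377, 0.9831582327681097]]
0.76 [271.8, 201.7] [ 0.6823 -0.1158  0.028 ]
0.28 [223.3, 240.3] [ 0.7291 -0.1548  0.028 ]
punch 0.95 [227.0, 242.7]
[270.0485 205.5549]
195 130
11111111111111111111111111111111111111111111111111
11111111111111111111111111111111111111111111111111
11111111111111111111111111111111111111111111111111
11111111111111111111111111111111111111111111111111
11111111111111111111111111111111111111111111111111
11111111111111111111111111111111111111111111111111
11111111111111111111111111111111111111111111111111
11111111111111111111111111111111111111111111111111
11111111111111111111111111111111111111111111111111
11111111111111111111111111111111111111111111111111
11111111111111111111111111111111111111111111111111
11111111111111111111111111111111111111111111111111
11111111111111111111111111111111111111111111111111
11111111111111111111111111111111111111111111111111
11111111111111111122222223333444442111111111111111
11111111111111111444444447888888885111111111111111
11111111111111111
[... 1016 characters left out ...]
6111121111111111111111111111111111111
11111114333344111111111111111111111111111111111111
11111113443342111111111111111111111111111111111111
11111113443331111111111111111111111111111111111111
11111114443211111111111111111111111111111111111111
11111134544111111111111111111111111111111111111111
11111135554111111111111111111111111111111111111111
11111125552111111111111111111111111111111111111111
11111111221111111111111111111111111111111111111111
11111111111111111111111111111111111111111111111111
11111111111111111111111111111111111111111111111111
11111111111111111111111111111111111111111111111111
11111111111111111111111111111111111111111111111111
11111111111111111111111111111111111222233344444455
```

```bash
python3 - <<'E'
from h import *
np.set_printoptions(precision=4,suppress=True)
p=np.load("w8.npy",allow_pickle=True).item()
g=cv2.cvtColor(p["image"],cv2.COLOR_BGR2GRAY)
m=np.zeros_like(g); m[165:245,238:310]=(g[165:245,238:310]>75)*255
cs=max(cv2.findContours(m,cv2.RETR_EXTERNAL,cv2.CHAIN_APPROX_NONE)[0],key=cv2.contourArea)
q=cv2.approxPolyDP(cs,4,True).reshape(-1,2); print(q)
r=cv2.boxPoints(cv2.minAreaRect(cs)); X=onz(p,r,.056); print(r,X,X.mean(0))
for i in range(4): d=X[(i+1)%4]-X[i]; print(np.linalg.norm(d),np.arctan2(d[1],d[0]))
s=arm.get_state(); print(s["time_s"],s["tcp_pos"])
E
```

```text
[[296 172]
 [246 175]
 [250 238]
 [299 235]]
[[244.8248 173.2174]
 [297.9276 171.6083]
 [299.9064 236.9119]
 [246.8036 238.5211]] [[ 0.6545 -0.1434  0.056 ]
 [ 0.6451 -0.1007  0.056 ]
 [ 0.7013 -0.0872  0.056 ]
 [ 0.7113 -0.1325  0.056 ]] [ 0.6781 -0.116   0.056 ]
0.04372663625496019 1.7861265559167927
0.0578107638225425 0.23593143153120755
0.0464166326736121 -1.3537131089869605
0.05789927296346996 -2.9521557654359576
24.2 [ 0.6699 -0.1178  0.3608]
```

{"name": "apply_moves", "arguments": {
  "targets": [
    [[-1.65,-0.05,3],-0.028,1],
    [[-1.65,-0.05,7],-0.028,1],
    [[-1.65,-0.05,10],-0.028,1],
    [[-1.65,-0.05,12],-0.028,1],
    [[-1.65,-0.05,14],-0.028,1],
    [[-1.65,-0.05,15.5],-0.028,1],
    [[-1.65,-0.05,16.6],-0.028,1],
    [[-1.65,-0.05,16.6],-0.028,1]
  ],
  "grip_force": 70
}}

```text
time_s: 25.2
tcp_pos: [0.6865, -0.115, 0.1945]
ee_rot: [[-0.978, -0.209, -0.001], [-0.209, 0.978, 0.0], [0.001, 0.001, -1.0]]
force: [-0.4, -0.2, -0.1]
gripper_width: 1.001
gripper_force: 0.0
```

{"name": "apply_moves", "arguments": {
  "targets": [
    [[0,0,0],0,0.6],
    [[0,0,0],0,0.2],
    [[0,0,0],0,-0.2],
    [[0,0,0],0,-0.6],
    [[0,0,0],0,-1],
    [[0,0,0],0,-1],
    [[0,0,-0.5],0,-1],
    [[0,0,-1],0,-1]
  ]
}}

```text
time_s: 26.2
tcp_pos: [0.6864, -0.1147, 0.204]
ee_rot: [[-0.978, -0.21, -0.003], [-0.21, 0.978, 0.001], [0.002, 0.001, -1.0]]
force: [-0.4, -0.7, -3.9]
gripper_width: 0.507
gripper_force: 71.7
```

{"name": "apply_moves", "arguments": {
  "targets": [
    [[0,0,-6],0,-1],
    [[0,0,-12],0,-1],
    [[5,-1,-15],0,-1],
    [[11,-2,-15],0.04,-1],
    [[17,-3,-15],0.08,-1],
    [[22.9,-3.8,-15],0.127,-1],
    [[22.9,-3.8,-15],0.127,-1],
    [[22.9,-3.8,-15],0.127,-1]
  ]
}}

```text
time_s: 27.2
tcp_pos: [0.471, -0.2003, 0.3554]
ee_rot: [[-0.997, -0.083, 0.001], [-0.083, 0.997, -0.0], [-0.001, -0.0, -1.0]]
force: [0.7, 0.1, -4.1]
gripper_width: 0.508
gripper_force: 73.1
```

{"name": "apply_moves", "arguments": {
  "targets": [
    [[0.5,-6,0],0,-1],
    [[1.05,-12,0],0,-1],
    [[1.05,-12,0],0,-1],
    [[1.05,-12,2],0,-1],
    [[1.05,-12,5],0,-1],
    [[1.05,-12,8],0,-1],
    [[1.05,-12,8],0,-1],
    [[1.05,-12,8],0,-1]
  ]
}}

```text
time_s: 28.2
tcp_pos: [0.4717, -0.3202, 0.2759]
ee_rot: [[-0.996, -0.085, 0.001], [-0.085, 0.996, -0.0], [-0.001, -0.0, -1.0]]
force: [0.5, 0.9, -2.7]
gripper_width: 0.507
gripper_force: 73.8
```

```bash
python3 - <<'E'
from h import *
np.set_printoptions(precision=4,suppress=True)
p=arm.grab_frame("wrist"); np.save("w9.npy",p,allow_pickle=True)
s=arm.get_state(); E=np.array(s["ee_rot"]); t=np.array(s["tcp_pos"]); print(s["time_s"],t,E[:2,:2],s["force"])
C=np.array([.4452,-.3225]);u=np.array([np.cos(.084),np.sin(.084)]);v=np.array([-u[1],u[0]])
W=lambda x,y,z:np.r_[C+x*u+y*v,z]
print("plate top expected px",proj(p,[W(-.0475,-.022,.066),W(-.0475,.022,.066),W(-.0375,-.022,.066),W(-.0375,.022,.066),W(-.037,-.022,.052),W(-.037,.022,.052)]))
T=lambda x,y,z:t+E@np.array([x,y,z])
zb=.1944
print("nose tip top px",proj(p,[T(.0357,-.022,zb-.056),T(.0357,.022,zb-.056),T(.0357,-.022,zb-.044),T(.0357,.022,zb-.044)]))
g=cv2.cvtColor(p["image"],cv2.COLOR_BGR2GRAY); 
print("rows col280:",[(r,int(g[r,276:284].mean())) for r in range(60,330,2)])
E
```

```text
28.25 [ 0.4718 -0.3205  0.2765] [[-0.9964 -0.0851]
 [-0.0851  0.9964]] [ 0.1109 -0.6883 -3.2742]
plate top expected px [[230.4773 106.8928]
 [316.3762 107.0303]
 [231.1146 126.8051]
 [315.6882 126.9407]
 [234.1995 126.0936]
 [312.6685 126.2196]]
nose tip top px [[206.5858 227.4733]
 [336.3184 227.4772]
 [212.6893 216.1849]
 [330.5628 216.1903]]
rows col280: [(60, 50), (62, 49), (64, 50), (66, 50), (68, 50), (70, 50), (72, 50), (74, 50), (76, 50), (78, 50), (80, 49), (82, 14), (84, 252), (86, 245), (88, 245), (90, 245), (92, 245), (94, 245), (96, 247), (98, 204), (100, 198), (102, 102), (104, 110), (106, 107), (108, 89), (110, 242), (112, 237), (114, 243), (116, 243), (118, 243), (120, 242), (122, 242), (124, 243), (126, 228), (128, 170), (130, 108), (132, 113), (134, 110), (136, 137), (138, 135), (140, 153), (142, 150), (144, 111), (146, 113), (148, 112), (150, 112), (152, 112), (154, 111), (156, 111), (158, 111), (160, 111), (162, 111), (164, 110), (166, 111), (168, 110), (170, 110), (172, 110), (174, 110), (176, 109), (178, 110), (180, 109), (182, 109), (184, 109), (186, 109), (188, 108), (190, 108), (192, 108), (194, 108), (196, 108), (198, 108), (200, 108), (202, 108), (204, 106), (206, 102), (208, 105), (210, 105), (212, 105), (214, 104), (216, 104), (218, 105), (220, 103), (222, 133), (224, 135), (226, 135), (228, 141), (230, 142), (232, 142), (234, 142), (236, 141), (238, 141), (240, 140), (242, 138), (244, 88), (246, 64), (248, 57), (250, 52), (252, 57), (254, 70), (256, 98), (258, 139), (260, 139), (262, 140), (264, 141), (266, 142), (268, 141), (270, 140), (272, 140), (274, 141), (276, 142), (278, 143), (280, 143), (282, 141), (284, 139), (286, 137), (288, 137), (290, 139), (292, 142), (294, 142), (296, 140), (298, 139), (300, 138), (302, 138), (304, 138), (306, 138), (308, 139), (310, 140), (312, 140), (314, 141), (316, 142), (318, 143), (320, 141), (322, 141), (324, 142), (326, 143), (328, 143)]
```

```bash
python3 - <<'E'
from h import *
np.set_printoptions(precision=4,suppress=True)
p=np.load("w9.npy",allow_pickle=True).item(); s=arm.get_state(); E=np.array(s["ee_rot"]); t=np.array(s["tcp_pos"])
g=cv2.cvtColor(p["image"],cv2.COLOR_BGR2GRAY).astype(int)
for r in (112,122,190,200,204,208,212,216,219,224,230,240): print(r,"L",g[r,194:244:2].tolist(),"R",g[r,304:354:2].tolist())
for c in (225,245,300,320): print(c,[int(x) for x in g[196:232:2,c-2:c+3].mean(1)])
for z in (.1944-.060,.1944-.058,.1944-.056,.1944-.054):
    X=onz(p,[(210,221),(270,221),(334,221)],t[2]-z); print(z,((X-t)@E*1e3)[:,:2].tolist())
E
```

```text
112 L [50, 51, 52, 49, 50, 49, 51, 50, 47, 51, 51, 50, 30, 197, 247, 244, 244, 245, 232, 180, 231, 237, 237, 240, 240] R [237, 237, 237, 237, 239, 239, 239, 78, 105, 139, 152, 154, 157, 160, 77, 30, 34, 32, 32, 33, 32, 30, 32, 33, 30]
122 L [51, 51, 52, 50, 52, 50, 49, 50, 51, 51, 51, 50, 44, 156, 249, 244, 251, 139, 133, 188, 231, 244, 244, 244, 244] R [235, 153, 145, 137, 134, 255, 247, 81, 103, 161, 150, 154, 157, 157, 37, 33, 32, 32, 31, 34, 31, 33, 29, 33, 31]
190 L [54, 54, 53, 53, 51, 51, 50, 52, 52, 52, 52, 52, 50, 49, 32, 236, 255, 143, 149, 156, 94, 87, 119, 122, 121] R [120, 120, 120, 102, 88, 89, 90, 95, 150, 147, 152, 156, 124, 27, 32, 31, 32, 32, 29, 30, 30, 30, 31, 32, 29]
200 L [53, 53, 52, 54, 52, 53, 51, 51, 51, 52, 56, 29, 35, 33, 28, 126, 152, 151, 150, 152, 99, 91, 115, 119, 119] R [120, 118, 119, 97, 88, 89, 100, 85, 152, 148, 153, 155, 80, 29, 33, 34, 32, 32, 34, 32, 31, 29, 33, 32, 32]
204 L [53, 53, 52, 53, 53, 51, 52, 51, 43, 34, 35, 32, 34, 35, 32, 122, 151, 150, 150, 152, 96, 93, 113, 116, 118] R [118, 118, 118, 82, 89, 88, 103, 96, 153, 149, 150, 156, 75,
[... 1912 characters left out ...]
12, 112, 112, 112, 113, 104, 105, 105, 105, 105, 135, 136, 137, 143, 143]
320 [137, 137, 135, 139, 138, 137, 141, 140, 139, 111, 105, 106, 105, 136, 137, 137, 141, 137]
0.1344 [[39.4508176370544, -19.896158202921658], [39.469499799393404, -0.4422336710293787], [39.473201393901725, 20.297146176962485]]
0.1364 [[38.74474022258796, -20.297930022224428], [38.76378785507396, -0.46343773109362263], [38.76756186209348, 20.68165661958425]]
0.1384 [[38.03866280812145, -20.699701841527258], [38.058075910754525, -0.48464179115792144], [38.06192233028519, 21.066167062205952]]
0.1404 [[37.332585393655, -21.101473660830084], [37.35236396643507, -0.5058458512221654], [37.35628279847695, 21.45067750482766]]
```

{"name": "apply_moves", "arguments": {
  "targets": [
    [[0.05,0,1.5],0,-1],
    [[0.05,0,3],0,-1],
    [[0.05,0,4],0,-1],
    [[0.05,0,4.6],0,-1],
    [[0.05,0,5.0],0,-1],
    [[0.05,0,5.4],0,-1],
    [[0.05,0,5.6],0,-1],
    [[0.05,0,5.8],0,-1]
  ]
}}

```text
time_s: 29.25
tcp_pos: [0.4704, -0.3206, 0.2172]
ee_rot: [[-0.996, -0.084, 0.0], [-0.084, 0.996, -0.0], [-0.0, -0.0, -1.0]]
force: [0.4, 0.8, -4.1]
gripper_width: 0.504
gripper_force: 74.1
```

{"name": "apply_moves", "arguments": {
  "targets": [
    [[-0.05,0,0.2],0,-1],
    [[-0.05,0,0.4],0,-1],
    [[-0.05,0,0.6],0,-1],
    [[-0.05,0,0.8],0,-1],
    [[-0.05,0,0.9],0,-1],
    [[-0.05,0,1.0],0,-1],
    [[-0.05,0,1.1],0,-1],
    [[-0.05,0,1.1],0,-1]
  ]
}}

```text
time_s: 30.25
tcp_pos: [0.4708, -0.3205, 0.2062]
ee_rot: [[-0.996, -0.084, 0.0], [-0.084, 0.996, -0.0], [-0.0, -0.0, -1.0]]
force: [0.2, 0.1, -4.0]
gripper_width: 0.505
gripper_force: 74.3
```

{"name": "apply_moves", "arguments": {
  "targets": [
    [[0,0,0.1],0,-1],
    [[0,0,0.15],0,-1],
    [[0,0,0.2],0,-1],
    [[0,0,0.25],0,-1],
    [[0,0,0.3],0,-1],
    [[0,0,0.3],0,-1],
    [[0,0,0.3],0,-1],
    [[0,0,0.3],0,-1]
  ]
}}

```text
time_s: 31.25
tcp_pos: [0.4707, -0.3203, 0.2061]
ee_rot: [[-0.996, -0.084, 0.001], [-0.084, 0.996, -0.001], [-0.001, -0.001, -1.0]]
force: [-5.8, 4.9, 18.9]
gripper_width: 0.504
gripper_force: 76.8
```

{"name": "apply_moves", "arguments": {
  "targets": [
    [[0.05,0.05,0.2],0,-1],
    [[0.1,0.1,0.2],0,-1],
    [[0.15,0.1,0.2],0,-1],
    [[0.15,0.1,0.2],0,-1],
    [[0.15,0.1,0.1],0,-1],
    [[0.15,0.1,0.1],0,-1],
    [[0.15,0.1,0.1],0,-1],
    [[0.15,0.1,0.1],0,-1]
  ]
}}

```text
time_s: 32.25
tcp_pos: [0.4701, -0.32, 0.2061]
ee_rot: [[-0.996, -0.084, 0.004], [-0.084, 0.996, -0.003], [-0.004, -0.003, -1.0]]
force: [-3.7, 4.2, 21.8]
gripper_width: 0.505
gripper_force: 76.9
```

{"name": "apply_moves", "arguments": {
  "targets": [
    [[-0.05,0,-0.3],0,-1],
    [[-0.05,0,-0.3],0,-0.3],
    [[-0.05,0,-0.3],0,0.3],
    [[-0.05,0,-0.3],0,0.6],
    [[-0.05,0,-0.3],0,0.6],
    [[-0.05,0,-2],0,0.6],
    [[-0.05,0,-5],0,0.2],
    [[-0.05,0,-9],0,-1]
  ]
}}

```text
time_s: 33.25
tcp_pos: [0.4693, -0.3193, 0.2917]
ee_rot: [[-0.996, -0.084, -0.002], [-0.084, 0.996, 0.002], [0.002, 0.002, -1.0]]
force: [-0.1, -1.0, -0.1]
gripper_width: 0.405
gripper_force: 0.0
```

```bash
python3 - <<'E'
from h import *
np.set_printoptions(precision=4,suppress=True)
p=arm.grab_frame("wrist"); np.save("w10.npy",p,allow_pickle=True)
s=arm.get_state(); E=np.array(s["ee_rot"]); t=np.array(s["tcp_pos"]); print(s["time_s"],t,s["gripper_width"])
C=np.array([.4452,-.3225]);u=np.array([np.cos(.084),np.sin(.084)]);v=np.array([-u[1],u[0]])
W=lambda x,y,z:np.r_[C+x*u+y*v,z]
print(proj(p,[W(-.0475,0,.066),W(-.0375,0,.066),W(-.011,0,.066),W(.045,0,.066)]))
print(proj(p,[W(-.042,-.022,.066),W(-.042,.022,.066),W(0,-.022,.066),W(0,.022,.066)]))
g=cv2.cvtColor(p["image"],cv2.COLOR_BGR2GRAY).astype(int)
print([(r,int(g[r,266:274].mean())) for r in range(70,300,2)])
a=p["image"][60:320,170:390]; np.save("crop.npy",a)
for r in cv2.resize(g[70:300,180:380].astype(np.uint8),(67,58),interpolation=cv2.INTER_AREA): print("".join("0123456789"[min(9,x//26)] for x in r))
E
```

```text
33.3 [ 0.4707 -0.3204  0.2981] 0.3161019816593658
[[270.2364 112.0729]
 [270.282  130.2469]
 [270.4012 176.063 ]
 [270.6419 262.1868]]
[[231.3059 122.1935]
 [309.212  122.1818]
 [233.7693 194.1221]
 [307.1251 194.0942]]
[(70, 45), (72, 44), (74, 45), (76, 45), (78, 45), (80, 44), (82, 44), (84, 44), (86, 43), (88, 29), (90, 245), (92, 239), (94, 239), (96, 239), (98, 239), (100, 239), (102, 243), (104, 156), (106, 168), (108, 94), (110, 97), (112, 95), (114, 174), (116, 221), (118, 237), (120, 235), (122, 235), (124, 235), (126, 234), (128, 238), (130, 179), (132, 130), (134, 101), (136, 102), (138, 103), (140, 97), (142, 171), (144, 179), (146, 173), (148, 154), (150, 149), (152, 113), (154, 104), (156, 101), (158, 100), (160, 101), (162, 101), (164, 100), (166, 100), (168, 100), (170, 100), (172, 101), (174, 92), (176, 118), (178, 120), (180, 126), (182, 127), (184, 129), (186, 128), (188, 96), (190, 51), (192, 45), (194, 46), (196, 55), (198, 125), (200, 126), (202, 125), (204, 126), (206, 128), (208, 128), (210, 127), (212, 128), (214, 129), (216, 128), (218, 126), (220, 124), (2
[... 3706 characters left out ...]
33211111111111111111
1111111111111333310444433333333333333333445411333311111111111111111
1111111111112333210354223343344444334332245411233321111111111111111
1111111111113333110354213443444444434431245411133331111111111111111
1111111111123333110354444443444444434444445401123332111111111111111
1111111111133332110354444443444444434444445301113333111111111111111
1111111111133331110354444443444444434444445300113333211111111111111
1111111111333331110354444443444444434444445300012333311111111111111
1111111111333321110354444443444444434444445301111333311111111111111
1111111112333311010354444443444444434444445301111333321111111111111
1111111111124411010354444443444444434444445511111442111111111111111
```

{"name": "apply_moves", "arguments": {
  "targets": [
    [[0,0,1],0,-1],
    [[0,0,2],0,-1],
    [[0,0,3],0,-1],
    [[0,0,4],0,-1],
    [[0,0,4.5],0,-1],
    [[0,0,5],0,-1],
    [[0,0,5.2],0,-1],
    [[0,0,5.2],0,-1]
  ]
}}

```text
time_s: 34.3
tcp_pos: [0.4698, -0.3196, 0.2402]
ee_rot: [[-0.996, -0.084, 0.0], [-0.084, 0.996, -0.0], [-0.0, -0.0, -1.0]]
force: [0.4, -0.4, 0.6]
gripper_width: -0.001
gripper_force: 0.0
```

{"name": "apply_moves", "arguments": {
  "targets": [
    [[0,0,0.1],0,-1],
    [[0,0,0.2],0,-1],
    [[0,0,0.3],0,-1],
    [[0,0,0.4],0,-1],
    [[0,0,0.4],0,-1],
    [[0,0,0.4],0,-1],
    [[0,0,0.4],0,-1],
    [[0,0,0.4],0,-1]
  ]
}}

```text
time_s: 35.3
tcp_pos: [0.4698, -0.3196, 0.2394]
ee_rot: [[-0.996, -0.084, 0.002], [-0.084, 0.996, -0.002], [-0.002, -0.002, -1.0]]
force: [-5.5, 4.6, 19.7]
gripper_width: 0.003
gripper_force: 9.9
```

The nosed block's top is at about 66 mm by touch, so it is on the floor. Next I'll move to the handle.

{"name": "apply_moves", "arguments": {
  "targets": [
    [[0,0,-4],0,-1],
    [[0,0,-9],0,-1],
    [[0,0,-12.5],0,-1],
    [[-4,0,-12.5],0,-1],
    [[-9,0,-12.5],0,-1],
    [[-14.1,0,-12.5],0,-1],
    [[-14.1,0,-12.5],0,-1],
    [[-14.1,0,-12.5],0,-1]
  ]
}}

```text
time_s: 36.3
tcp_pos: [0.61, -0.3075, 0.3606]
ee_rot: [[-0.996, -0.085, -0.001], [-0.085, 0.996, 0.001], [0.001, 0.001, -1.0]]
force: [-0.1, -1.1, -0.0]
gripper_width: 0.003
gripper_force: 0.0
```

```bash
python3 - <<'E'
from h import *
np.set_printoptions(precision=4,suppress=True)
s=arm.get_state(); print(s["time_s"],s["tcp_pos"])
p=arm.grab_frame("wrist"); q=arm.grab_frame("scene")
C=np.array([.4452,-.3225]);u=np.array([np.cos(.084),np.sin(.084)])
G=np.r_[C+(.108+.0574)*u,.106]; print(G,proj(p,[G])[0],proj(q,[G])[0])
for n,f in(("w",p),("s",q)):
  for r in arm.search_frame(f,"handle_grip")[:2]: print(n,r["conf"],r["at"])
E
```

```text
36.3 [ 0.61   -0.3075  0.3606]
[ 0.61   -0.3086  0.106 ] [271.4641 216.7762] [365.2317 230.2412]
w 0.65 [272.6, 207.3]
w 0.58 [270.8, 105.6]
s 0.65 [340.6, 285.4]
s 0.56 [366.3, 237.1]
```

{"name": "apply_moves", "arguments": {
  "targets": [
    [[0,0,3],0,-1],
    [[0,0,5],0,-1],
    [[0,0,6],0,-1],
    [[-0.1,0,6.8],0,-1],
    [[-0.3,0,7.5],0,-1],
    [[-0.5,0,8.2],0,-1],
    [[-0.6,0,8.8],0,-1],
    [[-0.7,0,9.4],0,-1]
  ]
}}

```text
time_s: 37.5
tcp_pos: [0.6178, -0.3074, 0.2679]
ee_rot: [[-0.996, -0.084, 0.002], [-0.084, 0.996, -0.001], [-0.002, -0.001, -1.0]]
force: [0.3, -0.1, 4.9]
gripper_width: -0.0
gripper_force: 1.9
```

{"name": "apply_moves", "arguments": {
  "targets": [
    [[-0.2,0,0.6],0,-1],
    [[-0.3,0,1.2],0,-1],
    [[-0.4,0,1.7],0,-1],
    [[-0.5,0,2.2],0,-1],
    [[-0.6,0,2.7],0,-1],
    [[-0.6,0,3.1],0,-1],
    [[-0.6,0,3.5],0,-1],
    [[-0.6,0,3.8],0,-1]
  ]
}}

```text
time_s: 38.5
tcp_pos: [0.6231, -0.3066, 0.229]
ee_rot: [[-0.996, -0.084, -0.0], [-0.084, 0.996, 0.0], [0.0, 0.0, -1.0]]
force: [-3.0, 1.5, 9.8]
gripper_width: -0.001
gripper_force: 4.7
```

{"name": "apply_moves", "arguments": {
  "targets": [
    [[0,0,0.15],0,-1],
    [[0,0,0.3],0,-1],
    [[0,0,0.45],0,-1],
    [[0,0,0.6],0,-1],
    [[0,0,0.7],0,-1],
    [[0,0,0.7],0,-1],
    [[0,0,0.7],0,-1],
    [[0,0,0.7],0,-1]
  ]
}}

```text
time_s: 39.5
tcp_pos: [0.6228, -0.3064, 0.2283]
ee_rot: [[-0.996, -0.084, 0.003], [-0.084, 0.996, -0.002], [-0.002, -0.003, -1.0]]
force: [-10.1, 6.0, 28.8]
gripper_width: -0.003
gripper_force: 13.2
```

{"name": "apply_moves", "arguments": {
  "targets": [
    [[0,0,-1],0,-1],
    [[0,0,-4],0,-1],
    [[0,0,-8],0,-1],
    [[0,0,-12],0,-1],
    [[0,0,-14],0,-1],
    [[0,0,-14],0,-1],
    [[0,0,-14],0,-1],
    [[0,0,-14],0,-1]
  ]
}}

```text
time_s: 40.5
tcp_pos: [0.6229, -0.3065, 0.3601]
ee_rot: [[-0.996, -0.084, -0.003], [-0.084, 0.996, 0.002], [0.002, 0.002, -1.0]]
force: [0.4, 0.5, -0.7]
gripper_width: 0.001
gripper_force: 0.0
```

```bash
python3 - <<'E'
from h import *
np.set_printoptions(precision=1,suppress=True)
s=arm.get_state(); print(s["time_s"],s["tcp_pos"],s["force"])
p=arm.grab_frame("wrist"); q=arm.grab_frame("scene")
C=np.array([.4452,-.3225]);u=np.array([np.cos(.084),np.sin(.084)])
P=lambda th,r:np.r_[C+(.108+r*np.cos(th))*u,.058+r*np.sin(th)]
print("open/shut grip: wrist",proj(p,[P(.7,.075),P(-.16,.075)]),"scene",proj(q,[P(.7,.075),P(-.16,.075)]))
for n,f in(("w",p),("s",q)):
  for r in arm.search_frame(f,"handle_grip")[:2]: print(n,r["conf"],r["at"])
print("tip px",proj(p,[P(-.16,.105),P(.7,.105),P(-.16,.032),P(.7,.032)]))
g=cv2.cvtColor(p["image"],cv2.COLOR_BGR2GRAY)
print("crop x from 180,y from 40, x3")
for r in cv2.resize(g[40:340,180:360],(60,75),interpolation=cv2.INTER_AREA): print("".join("0123456789"[min(9,x//26)] for x in r))
E
```

```text
40.5 [ 0.6 -0.3  0.4] [ 0.4  0.5 -0.7]
open/shut grip: wrist [[271.  199.7]
 [271.4 199.4]] scene [[365.2 230.1]
 [365.  247. ]]
w 0.69 [274.9, 170.8]
tip px [[271.5 229.2]
 [270.9 241.5]
 [271.3 151.9]
 [271.1 146.9]]
crop x from 180,y from 40, x3
222222222122211136555333322269997532223334655511111111111111
222222222222212136556444444468665544444445555511111111111111
222222222122111139556555555565555555655555555511111111111111
222222222222111129555555555555555555655555555511111111111111
222222222122211129777755555555555555655555555511111111111111
222222222221111129999755555555555555655555555411111111111111
222222222222111128999865555765555555555555555411111111111111
222222222222112118999965555865555555555555555411111111111111
222222222212211128999963455555555555553355555411111111111111
222222222221221118999971254445555544542255555311111111111111
222222222212221118999974555445555534555555555311111111111111
222222222222222117999875535445555534535555555311111111111111
222222222221222117999765525445555534535555555311111111111111
2222222222222222169997555254455555344355555553111111111111
[... 3023 characters left out ...]
11443211111111111111111111111
222211111111112222111111111124111421111111111111111111111111
222111111111122221111111111113111211111111111111111111111111
211111111111122211111111111111111111111111111111111111111111
111111111112111111111111111111111111111111111111111111111111
111111111111111111111111111111111111111111111111111111111111
111111111111111111111111111111111111111111111111111111111111
111111111111111111111111111111111111111111111111111111111111
111111111111111111111111111111111111111111111111111111111111
111111111111111111111111111111111111111111111111111111111111
111111111111111111111111111111111111111111111111111111111111
111111111111111111111111111111111111111111111111111111111111
```

{"name": "apply_moves", "arguments": {
  "targets": [
    [[0,0,-4],0,-1],
    [[5,4,-8],0,-1],
    [[10,9,-8],0,-1],
    [[15,14,-8],0,-1],
    [[20,18,-8],0,-1],
    [[20,18,-8],0,-1],
    [[20,18,-8],0,-1],
    [[20,18,-8],0,-1]
  ]
}}

```text
time_s: 41.7
tcp_pos: [0.4093, -0.1445, 0.4424]
ee_rot: [[-0.996, -0.084, 0.001], [-0.084, 0.996, -0.001], [-0.001, -0.001, -1.0]]
force: [0.4, 0.2, 0.8]
gripper_width: 0.0
gripper_force: 0.0
```

```bash
python3 - <<'E'
from h import *
np.set_printoptions(precision=1,suppress=True)
p=arm.grab_frame("wrist"); q=arm.grab_frame("scene")
C=np.array([.4452,-.3225]);u=np.array([np.cos(.084),np.sin(.084)])
P=lambda th,r:np.r_[C+(.108+r*np.cos(th))*u,.058+r*np.sin(th)]
for n,f in(("w",p),("s",q)):
  print(n,"open/shut",proj(f,[P(.7,.032),P(.7,.075),P(.7,.105),P(-.16,.032),P(-.16,.075),P(-.16,.105)]).tolist())
  for r in arm.search_frame(f,"handle_grip")[:2]: print(n,r["conf"],r["at"])
a=cv2.imread("pics/scene0.png"); 
for im in(a,q["image"]):
  g=cv2.cvtColor(im,cv2.COLOR_BGR2GRAY)[205:310:2,310:400]
  for r in cv2.resize(g,(90,53)): print("".join("0123456789"[min(9,x//26)] for x in r))
print(arm.get_state()["time_s"])
E
```

```text
w open/shut [[119.25842401234615, 310.1964253067462], [113.14774365385617, 349.49162539795816], [108.7688954204124, 378.60782138956057], [128.97562217059803, 303.08342621293474], [135.63795520326778, 328.15300725275165], [139.97957797645077, 344.27213042070537]]
w 0.83 [131.9, 310.8]
s open/shut [[359.49804213473504, 244.93963580885034], [365.2401035845444, 230.14098162963228], [369.1503612797019, 220.03056224522152], [359.46869176816637, 252.1231283434504], [364.9629607690512, 246.98299358119155], [368.57683012414515, 243.59868032724899]]
s 0.59 [365.6, 250.8]
767777777777777777777777777777778888888888888888888888888876554321111111111111111121111111
666666666666777777777777777777777777777777778888888888888765543211111111111111111111111111
777777777766666666666666777777777777777777777777777777777655542111111111111111111111111221
777777777777777777776666766666666667777777777777777777776555432111111111111111111111111111
777777777776677777777777777777766666666666666666667777766554321111111111111111111111111111
77777777776667666677777777667777777777777766666666666666554321111111111111111
[... 8418 characters left out ...]
4333334444555542111111111111111111111111111111211221111112
111245665555444444444444455554443333344455665321111111111111111111111111111111111121111111
123567765555444444444444455554433333445666653211111111111111111111112111111211112111121121
235677765555544444444444555544443344457776422111111111111111111121111111212111221212112112
344567766555444444444444555555444445667654211111111111111111111111111111212111112221222212
666677887776665554444444556554444456776432111111111111111111111122111111111111221111211111
456677788888877766655555455544445566654221111111111111112111121121112111111211122112111121
122344566777888888777766555444556776532111111111111111111111121122112121112112122122121121
41.9
```

```bash
python3 -c "
from cell import arm
print(arm.job_done())"
```

```text
the job is handed in; nothing more can be done
None
```

The angle plate, V-block and nosed block are packed in the case as described, the clamp handle stayed down after the arm let go, and the job was handed in at about 42 s, with no verdict returned.

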